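# Fetch the empty reagent bottle from the carousel

### The arm

A 6-joint arm with a two-finger parallel gripper is mounted at the origin on the work surface. World frame = base frame: x ahead of the robot, y to its left, z up, the work surface at z = 0. Lengths are in mm, angles in rad, forces in N, time in s.
With the tool pointing down it reaches from about 350 to 925 mm from the base axis. Payload 6.4 kg.
Tool frame: the origin (TCP) lies where the fingers leave the gripper's body, on its centre line; the fingertips stand 97 mm ahead of it and the grasp point (between the pads) lies 78 mm ahead of it (bot.tcp_to_tips is the z of the fingertips in the tool frame, in mm); z points along the fingers, y is the direction in which the jaws open and shut (so a half turn about z gives the same grasp; the last joint's range is limited). The gripper opens to 94 mm and grips with 3 to 60 N. Pads are 16 mm wide; open, the fingers measure 119 mm over their backs; the gripper's body (75 mm by 177 mm) begins 78 mm behind the grasp point.
Start: joints at [1.113, 0.245, 1.558, -0, 1.339, -0.174], TCP at [182.001, 624.012, 302.655] pointing down, gripper open.
Joint ranges: [-3.13, 3.13], [-1.02, 2.26], [0.13, 2.54], [-0.95, 4.09], [0.21, 2.88], [-2.74, 2.74]. Speed limits (rad/s): [2.57, 2.57, 3.14, 3.14, 3.14, 3.14].

### API

Orientations are given as a unit quaternion [x, y, z, w].
In Python, from bench import bot gives the robot as it stands.
- The arm moves only by the shell command python3 -m pendant 'ROWS'. ROWS is JSON, one flat list of numbers, 7 for each row, row after row: the shift along the tool's x, y, z in m, then the turn, a rotation vector about the tool's x, y, z in rad, then the finger opening in m, from 0 to 0.094. In form: [x, y, z, ax, ay, az, jaw, x, y, z, ax, ay, az, jaw, ...]. A call has 1 to 10 rows; each row is the pose to reach, as a shift and turn from the pose commanded when the call began, along the tool's axes at that moment; what a row does not reach only later rows make up. A row lasts 1/8 s, in which the tool goes at most 62.5 mm and 10.7 degrees, less where a joint would pass 70% of its speed; a pose out of reach is approached as far as the arm can. A call with a gripper value outside its range is refused whole. The fingers move at their own pace and stop on an object; the grip force is fixed at half the most. Time passes only in rows, so rows that repeat a pose let the fingers close. It gives the time, the measured TCP pose, the force and the opening at its end, in the units of the state.
- bot.sense(): the state, without advancing time (a new reading comes with each control period).
- bot.snapshot(name): name is "side" or "top"; returns a dict with "color" (384x512x3 uint8, red, green, blue), "z_map" (384x512 float32, mm along the optical axis (not along the pixel's ray), 0 where there is no reading), "mtx" (3x3 intrinsics, pixels), "R" (3x3) and "t" (3): a world point X has camera coordinates R X + t. Camera axes: x right, y down, z forward; pixel columns grow to the right and rows downward; lengths in mm; the calibration is good to about 2 mm. A picture is of the moment at which its call begins.
- bot.job_done(): hands the job in, once; it reports no verdict.
Trained networks look in a picture, given as the dict that the camera call returned (one of the last four; its "shot" number tells which), for a name from the list of things; names that differ only in an ending like _2 or _b are one class to them, and where a whole thing is asked for, a point or a joint stands for the part that bears it (a point fixed in the world has none). Each returns a list of dicts, best first, with "p" (0 to 1); they miss things now and then, are a little off and sometimes report something else, mostly with a low value. They report only what shows in the picture. A call takes as long as a camera call.
- bot.outline_of(thing, picture): "pixels" (384x512 bool, what is visible of it) and "extent" ([left, top, right, bottom] in pixels, round what is visible of it).
The state is a dict: "clock": time; "joint_pos": joint angles; "qvel": joint speeds; "effort": joint torques, N m; "tool_pos": TCP position; "orientation": TCP orientation; "wrist_force": force on the tool from outside, world axes, zero at the start; "wrist_torque": the same for the moment, N m; "grip_width": opening from 0.0 (shut) to 1.0 (fully open).
Only numpy, scipy, OpenCV 4.12 (cv2) and the standard library are available. Lean on these libraries where they do the work, as an engineer would, in place of code of your own. Each camera call takes 0.05 s, during which the arm holds its last target. There are 200 camera calls.

### The job

Turn the reagent carousel until the red-capped empty bottle stands in the middle of the gap in the grey hold-down rail and let it come to rest there, then lift that bottle out and set it down gently, upright, in the free part of the yellow empties tray. Leave the other bottles standing in their pockets, and do not knock over or shove the bottle already in the tray.

Things in the scene. Friction and masses are not known exactly. Their poses are not given: they have to be found in the camera images.
- base: fixed round white base, 280 mm diameter, 20 mm high; origin under its centre, on the turning axis. On five posts it carries a flat grey hold-down rail: an arc 107 to 135 mm from the axis, from 114 to 119 mm above the bench, over the bottles' shoulders (not caps), so they cannot be lifted. Its one gap, 41 degrees wide, is centred on the base's -x direction, with a small green mark, facing roughly the robot
- gap (a point): the pick position: the point on the pocket circle (90 mm from the axis) in the middle of the rail's gap, at the height of the pocket floors (32 mm). A bottle lifts out freely when within about 16 mm of it
- carousel: grey turntable, 244 mm diameter, turns endlessly either way on the base and stays where it is left (0.1 N m friction); origin on the axis, 22 mm above the bench. Six white cup pockets (inner diameter 53, outer 59, rims 57 mm above the bench, bottles stand loosely in them), 60 degrees apart on a 90 mm radius; the one in its -x direction holds the red-capped bottle, one is vacant
- knob (a point): centre of the green square knob on the carousel's axis, 40 x 40 mm, 35 mm tall, flats facing the carousel's own +x, -x, +y, -y directions; this point is 147.5 mm above the bench, the knob's top 165 mm; a round 36 mm shaft below. Grip it from above across two flats and twist to turn the carousel
- empty: round amber bottle, 48 mm diameter, 115 mm tall: body to 72 mm, shoulder to 80, neck 24 mm wide, on top a red cap of 28 mm diameter from 95 to 115 mm up; origin at the centre of its underside, z up; about 120 g; the empty to be removed; it starts in a carousel pocket away from the gap, its underside 32 mm above the bench
- tray: fixed yellow open tray, 210 mm along its x, 150 mm along its y, 35 mm high, walls and floor 5 mm thick; origin at the centre of its underside; stands to the left or to the right of the carousel
- old: round amber bottle, 48 mm diameter, 115 mm tall: body to 72 mm, shoulder to 80, neck 24 mm wide, on top a black cap of 28 mm diameter from 95 to 115 mm up; origin at the centre of its underside, z up; about 120 g; already standing in one half (along the tray's x) of the tray, leaving the other half free
- rack: fixed orange tube rack with capped tubes, 200 x 90 mm, 87 mm high; origin at the centre of its underside; stands on the side of the carousel opposite to the tray
- white1: round amber bottle, 48 mm diameter, 115 mm tall: body to 72 mm, shoulder to 80, neck 24 mm wide, on top a white cap of 28 mm diameter from 95 to 115 mm up; origin at the centre of its underside, z up; about 120 g; stays in its carousel pocket
- blue1: round amber bottle, 48 mm diameter, 115 mm tall: body to 72 mm, shoulder to 80, neck 24 mm wide, on top a blue cap of 28 mm diameter from 95 to 115 mm up; origin at the centre of its underside, z up; about 120 g; stays in its carousel pocket
- white2: round amber bottle, 48 mm diameter, 115 mm tall: body to 72 mm, shoulder to 80, neck 24 mm wide, on top a white cap of 28 mm diameter from 95 to 115 mm up; origin at the centre of its underside, z up; about 120 g; stays in its carousel pocket
- blue2: round amber bottle, 48 mm diameter, 115 mm tall: body to 72 mm, shoulder to 80, neck 24 mm wide, on top a blue cap of 28 mm diameter from 95 to 115 mm up; origin at the centre of its underside, z up; about 120 g; stays in its carousel pocket

How it is judged:
By the outcome, as a careful person would: the job done as asked, in the order asked, and still so for the second after the job is handed in, with the robot touching nothing.
It also fails if it takes over 72 s, if anything falls off the work surface, if the arm or the gripper's body presses on something with over 40 N, if the wrist force passes 120 N, or if a joint passes its speed limit or range.

## Working session

There is one attempt and no reset: what is moved stays moved. The work goes in short steps, Python scripts to look and compute and a shell command to move; the robot and the scene stay as the last step left them, time stands still between calls to the robot, and variables do not carry over. Pictures are saved under pics/ and viewed, about 8 in all and at most 12, crops included, and the job is handed in when it is done.

```bash
ls; mkdir -p pics; cat > h.py <<'E'
import numpy as np, cv2
from bench import bot
def pts(pic, mask):
    z=pic["z_map"]; v,u=np.nonzero(mask&(z>0)); K=pic["mtx"]; d=z[v,u]
    c=np.stack([(u-K[0,2])/K[0,0]*d,(v-K[1,2])/K[1,1]*d,d],1)
    return (c-pic["t"])@pic["R"]
def proj(pic,X):
    c=pic["R"]@np.array(X,float)+pic["t"]; p=pic["mtx"]@c; return p[:2]/p[2]
E
python3 - <<'E'
from h import *
ims=[]
for n in("side","top"):
    p=bot.snapshot(n); ims.append(p["color"])
    for t in ["base","carousel","knob","empty","tray","old","rack","white1","blue1"]:
        for o in bot.outline_of(t,p)[:2]:
            X=pts(p,o["pixels"])
            if len(X): 
                hi=X[X[:,2]>np.percentile(X[:,2],98)-6]
                print(n,t,round(o["p"],2),o["extent"],"med",np.median(X,0).round(),"top mean",hi.mean(0).round(1),len(hi))
cv2.imwrite("pics/a.png",cv2.resize(np.vstack(ims),(0,0),fx=.78,fy=.78)[:,:,::-1])
s=bot.sense();print(s)
E
```

```text
pics
side base 0.97 [198.3, 151.4, 297.3, 249.6] med [543. -51.  88.] top mean [565.5   9.3 119.6] 1473
side base 0.44 [188.1, 141.3, 255.8, 174.9] med [476. 364.   9.] top mean [475.2 301.3  49.3] 125
side carousel 0.63 [203.7, 161.2, 293.2, 235.4] med [544.  -0.  38.] top mean [557.4  34.7 165.2] 145
side empty 0.52 [272.4, 167.0, 287.3, 197.1] med [638.   4. 112.] top mean [645.1  12.6 147.2] 58
side empty 0.48 [260.6, 154.0, 274.7, 183.8] med [619.  88. 104.] top mean [621.4  98.4 146.9] 47
side tray 0.67 [189.1, 143.1, 255.7, 173.8] med [481. 361.   9.] top mean [491.6 333.6  34.9] 178
side old 0.74 [200.4, 151.7, 299.8, 248.3] med [554. -51. 107.] top mean [569.6   9.8 119.6] 1454
side old 0.53 [226.7, 129.8, 244.6, 151.0] med [564. 281.  84.] top mean [535.5 134.2 148.4] 8
side rack 0.9 [192.5, 284.9, 291.6, 352.7] med [ 464. -335.   46.] top mean [ 466.5 -317.7   87. ] 786
side white1 0.95 [226.7, 151.5, 241.6, 185.3] med [531. 111. 101.] top mean [536.2 119.8 146.6] 38
side white1 0.68 [253.7, 186.1, 272.6, 223.3] med [578. -60. 107.] top mean [581.8 -50.2 147. ] 75
side blu
[... 1361 characters left out ...]
7.4] 145
{'clock': 1.0, 'joint_pos': array([ 1.11287800e+00,  2.45088602e-01,  1.55778966e+00,  1.60039304e-05,
        1.33869227e+00, -1.74078651e-01]), 'qvel': array([-0.00022238, -0.00058956,  0.00026102, -0.00156611, -0.00144909,
       -0.0013621 ]), 'effort': array([ 1.75460682e-03, -4.15830767e+01, -3.14886832e+01,  6.87278621e-02,
        2.88517401e-02, -4.90302830e-05]), 'tool_pos': array([182.01415558, 624.01326363, 302.66811683]), 'orientation': array([ 1.41445732e-01,  9.89946011e-01,  1.29319361e-05, -3.96492457e-06]), 'wrist_force': array([-0.48908033, -0.37047821, -0.03737323]), 'wrist_torque': array([-0.02153425,  0.01754489,  0.05903858]), 'grip_width': 1.0011256515848534}
```

View pics/a.png

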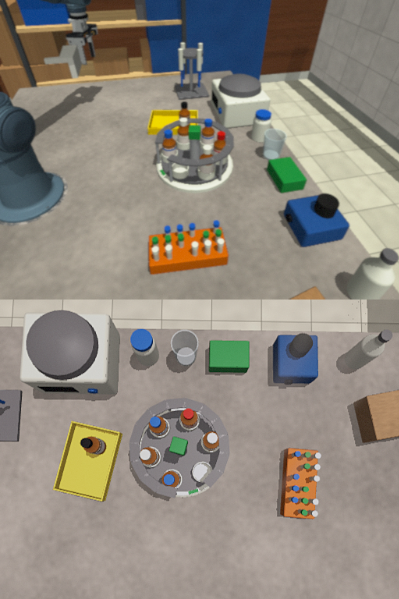

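Top view: the carousel's red cap is at about (241,148) full-res on the far side. The green gap mark is near (247,246) on the near side, with a vacant pocket close to it. The tray is on the left, with the old bottle in its far half. Next I need precise geometry.

```bash
python3 - <<'E'
from h import *
from scipy.optimize import least_squares
p=bot.snapshot("top"); A=np.ones(p["z_map"].shape,bool); X=pts(p,A)
k=X[(abs(X[:,2]-165)<4)&(np.hypot(X[:,0]-560,X[:,1]-39)<40)]
r=cv2.minAreaRect(k[:,:2].astype(np.float32)); print("knob",r)
rad=lambda c:np.hypot(X[:,0]-c[0],X[:,1]-c[1])
R=X[(abs(X[:,2]-119)<4)&(rad((560,39))<145)&(rad((560,39))>100)]
f=least_squares(lambda q:np.maximum(0,107.-np.hypot(*(R[:,:2]-q).T))+np.maximum(0,np.hypot(*(R[:,:2]-q).T)-135.),[560,39]);c=f.x
print("rail centre",c,f.cost,len(R))
a=np.degrees(np.arctan2(R[:,1]-c[1],R[:,0]-c[0]))%360
h=np.sort(a);d=np.diff(np.r_[h,h[0]+360]);
for i in np.argsort(d)[-4:]:print("gap",h[i],h[i]+d[i],h[i]+d[i]/2,d[i])
for nm,xy in dict(w1=(537,126),b1=(623,103),red=(647,16),w2=(583,-47),b2=(473,63)).items():
    C=X[(abs(X[:,2]-147)<3)&(rad(xy)<18)]; m=C[:,:2].mean(0);v=m-c; print(nm,m.round(1),np.hypot(*v).round(1),(np.degrees(np.arctan2(v[1],v[0]))%360).round(1),len(C))
hsv=cv2.cvtColor(p["color"],cv2.COLOR_RGB2HSV)
g=(hsv[...,0]>45)&(hsv[...,0]<85)&(hsv[...,1]>110); G=pts(p,g); G=G[(np.hypot(G[:,0]-c[0],G[:,1]-c[1])<150)&(G[:,2]<60)]
print("mark",len(G),np.median(G,0)); v=np.median(G,0)[:2]-c; print(np.degrees(np.arctan2(v[1],v[0]))%360)
T=X[(abs(X[:,2]-35)<4)&(X[:,1]>210)&(X[:,1]<450)&(X[:,0]>350)&(X[:,0]<650)]
y=bot.outline_of("tray",p)[0]["pixels"];Y=pts(p,y);Y=Y[abs(Y[:,2]-35)<4]; r=cv2.minAreaRect(Y[:,:2].astype(np.float32));print("tray",r,cv2.boxPoints(r).round(0).tolist())
O=X[(X[:,2]>95)&(X[:,1]>230)&(X[:,1]<430)&(X[:,0]>420)&(X[:,0]<640)];print("old",O.mean(0),O.min(0),O.max(0),len(O)); O=O[O[:,2]>116];print("old cap",O.mean(0),len(O))
Z=X[(X[:,0]<760)&(X[:,0]>300)&(X[:,1]>-200)&(X[:,1]<600)&(X[:,2]>170)];print("high stuff",len(Z),Z.min(0) if len(Z) else"",Z.max(0) if len(Z) else "")
E
```

```text
knob ((560.3804931640625, 39.274497985839844), (39.746707916259766, 39.83392333984375), 74.96694946289062)
rail centre [560.47361692  39.56650857] 8.062959230813997 4153
gap 359.83130537322216 360.6073031014178 360.21930423732 0.775997728195648
gap 90.59571603069683 91.39143132513215 90.9935736779145 0.7957152944353112
gap 0.7589271190311844 1.59274314691914 1.1758351329751622 0.8338160278879556
gap 178.66934716767724 216.17299463755924 197.42117090261826 37.503647469882
w1 [537.  125.9] 89.5 105.2 144
b1 [623.7 102.9] 89.5 45.1 138
red [647.2  16.2] 89.9 344.9 135
w2 [583.1 -47.2] 89.7 284.6 144
b2 [473.4  62.7] 90.1 165.1 138
mark 33 [4.37077148e+02 3.43730177e-02 2.11123713e+01]
197.76373512711416
tray ((524.5521240234375, 318.1216125488281), (151.85169982910156, 209.93191528320312), 77.8579330444336) [[406.0, 266.0], [611.0, 222.0], [643.0, 370.0], [438.0, 414.0]]
old [567.6774029  290.17127691 117.88918027] [554.8376581  278.63225106  95.2425697 ] [580.79681037 305.09840228 124.20568929] 174
old cap [568.00847911 292.11251212 120.36003067] 141
high stuff 0
```

```bash
cat >> h.py <<'E'
from scipy.spatial.transform import Rotation as Ro
def plan(xyz,yaw):  # tool-axis shift (m) and turn about tool z (rad); yaw = direction of tool y, deg
    s=bot.sense(); R=Ro.from_quat(s["orientation"]).as_matrix()
    y=np.radians(yaw); Y=np.array([np.cos(y),np.sin(y),0]); Z=np.array([0,0,-1.]); T=np.stack([np.cross(Y,Z),Y,Z],1)
    print("shift",(R.T@(np.array(xyz)-s["tool_pos"])/1000).round(4),"rot",Ro.from_matrix(R.T@T).as_rotvec().round(4),
      "now",s["tool_pos"].round(1),"yaw",np.degrees(np.arctan2(R[1,1],R[0,1])).round(2),"j",s["joint_pos"].round(2),"F",s["wrist_force"].round(1),"w",s["grip_width"].round(3),"t",s["clock"])
E
python3 -c "
from h import *
plan([560.4,39.3,290],75)"
```

```text
Traceback (most recent call last):
  File "h.py", line 14, in plan
    "now",s["tool_pos"].round(1),"yaw",np.degrees(np.arctan2(R[1,1],R[0,1])).round(2),"j",s["joint_pos"].round(2),"F",s["wrist_force"].round(1),"w",s["grip_width"].round(3),"t",s["clock"])
                                                                                                                                                    ^^^^^^^^^^^^^^^^^^^^^
AttributeError: 'float' object has no attribute 'round'
```

```bash
sed -i 's/s\["grip_width"\].round(3)/round(s["grip_width"],3)/' h.py
python3 -c "
from h import *
plan([560.4,39.3,290],75)"
```

```text
shift [-0.527  -0.4554  0.0127] rot [-0.     0.    -0.022] now [182.  624.  302.7] yaw 73.74 j [ 1.11  0.25  1.56 -0.    1.34 -0.17] F [-0.4 -0.6  0. ] w 0.998 t 1.1
```

```bash
python3 -m pendant '[-0.015,-0.013,0,0,0,0,0.094, -0.05,-0.043,0,0,0,0,0.094, -0.09,-0.078,0.0,0,0,0,0.094, -0.13,-0.112,0,0,0,-0.01,0.094, -0.17,-0.147,0,0,0,-0.02,0.094, -0.21,-0.181,0,0,0,-0.022,0.094, -0.25,-0.216,0,0,0,-0.022,0.094, -0.29,-0.251,0,0,0,-0.022,0.094, -0.33,-0.285,0,0,0,-0.022,0.094, -0.37,-0.32,0,0,0,-0.022,0.094]' && python3 -m pendant '[-0.04,-0.035,0,0,0,0,0.094, -0.08,-0.069,0,0,0,0,0.094, -0.12,-0.104,0,0,0,0,0.094, -0.15,-0.13,0.0127,0,0,0,0.094, -0.155,-0.134,0.0127,0,0,0,0.094, -0.155,-0.134,0.0127,0,0,0,0.094]'
python3 -c "
from h import *
plan([560.4,39.3,225.5],75)"
```

```text
clock: 2.35
tool_pos: [448.0, 210.7, 302.8]
orientation: [0.131, 0.991, 0.0, 0.0]
wrist_force: [0.3, 0.5, -0.6]
grip_width: 0.998
clock: 3.1
tool_pos: [562.2, 43.4, 290.0]
orientation: [0.131, 0.991, 0.0, -0.0]
wrist_force: [0.1, 0.3, 0.2]
grip_width: 1.001
shift [ 0.0006 -0.0045  0.0645] rot [ 0.0001 -0.0004 -0.0007] now [562.2  43.4 290. ] yaw 74.96 j [-0.12  0.06  1.79  0.    1.29 -1.43] F [0.1 0.3 0.2] w 1.001 t 3.1
```

```bash
python3 -m pendant '[0.0006,-0.0045,0.01,0,0,0,0.094, 0.0006,-0.0045,0.03,0,0,0,0.094, 0.0006,-0.0045,0.05,0,0,0,0.094, 0.0006,-0.0045,0.0645,0,0,0,0.094, 0.0006,-0.0045,0.0645,0,0,0,0.094,0.0006,-0.0045,0.0645,0,0,0,0.038,0.0006,-0.0045,0.0645,0,0,0,0.03,0.0006,-0.0045,0.0645,0,0,0,0.03,0.0006,-0.0045,0.0645,0,0,0,0.03,0.0006,-0.0045,0.0645,0,0,0,0.03]'
python3 -c "
from h import *
plan([560.4,39.3,225.5],75)"
```

```text
clock: 4.35
tool_pos: [560.9, 39.5, 225.6]
orientation: [0.131, 0.991, -0.0, 0.0]
wrist_force: [0.1, -0.4, -0.2]
grip_width: 0.505
shift [ 0.0005 -0.0003  0.0001] rot [-0.      0.0002  0.    ] now [560.9  39.5 225.6] yaw 75.0 j [-0.13  0.12  1.84 -0.    1.17 -1.44] F [ 0.1 -0.4 -0.2] w 0.505 t 4.35
```

```bash
python3 -m pendant '[0,0,0,0,0,0,0.03,0,0,0,0,0,0,0.03,0,0,0,0,0,0,0.03,0,0,0,0,0,0,0.03]' &&  python3 -m pendant '[0,0,0,0,0,0.01,0.03,0,0,0,0,0,0.03,0.03,0,0,0,0,0,0.07,0.03,0,0,0,0,0,0.12,0.03,0,0,0,0,0,0.18,0.03,0,0,0,0,0,0.25,0.03,0,0,0,0,0,0.32,0.03,0,0,0,0,0,0.4,0.03,0,0,0,0,0,0.48,0.03,0,0,0,0,0,0.56,0.03]'
python3 -c "
from h import *
plan([560.4,39.3,225.5],-72.4)"
```

```text
clock: 4.85
tool_pos: [560.7, 38.6, 225.5]
orientation: [0.131, 0.991, -0.001, -0.0]
wrist_force: [-2.6, -5.0, 1.1]
grip_width: 0.424
clock: 6.1
tool_pos: [560.3, 37.9, 225.4]
orientation: [0.401, 0.916, -0.002, -0.0]
wrist_force: [-4.9, -8.8, 2.8]
grip_width: 0.424
shift [ 0.001   0.001  -0.0001] rot [-1.6000e-03  4.7000e-03  2.0102e+00] now [560.3  37.9 225.4] yaw 42.78 j [-0.13  0.12  1.84 -0.    1.17 -0.88] F [-4.9 -8.8  2.8] w 0.424 t 6.1
```

```bash
python3 -m pendant '[-0.0003,-0.0006,0,0,0,0.08,0.03,-0.0005,-0.0012,0,0,0,0.16,0.03,-0.0005,-0.0012,0,0,0,0.24,0.03,-0.0005,-0.0012,0,0,0,0.32,0.03,-0.0005,-0.0012,0,0,0,0.4,0.03,-0.0005,-0.0012,0,0,0,0.48,0.03,-0.0005,-0.0012,0,0,0,0.56,0.03,-0.0005,-0.0012,0,0,0,0.64,0.03,-0.0005,-0.0012,0,0,0,0.72,0.03,-0.0005,-0.0012,0,0,0,0.8,0.03]' && python3 -m pendant '[0,0,0,0,0,0.08,0.03,0,0,0,0,0,0.16,0.03,0,0,0,0,0,0.24,0.03,0,0,0,0,0,0.32,0.03,0,0,0,0,0,0.4,0.03,0,0,0,0,0,0.48,0.03,0,0,0,0,0,0.56,0.03,0,0,0,0,0,0.64,0.03,0,0,0,0,0,0.72,0.03,0,0,0,0,0,0.8,0.03]'
python3 -c "
from h import *
plan([560.4,39.3,225.5],-72.4)"
```

```text
clock: 7.35
tool_pos: [559.3, 37.4, 225.5]
orientation: [0.726, 0.688, -0.002, -0.0]
wrist_force: [-8.9, -4.8, 4.8]
grip_width: 0.422
clock: 8.6
tool_pos: [558.4, 37.9, 225.4]
orientation: [0.936, 0.351, -0.004, -0.001]
wrist_force: [-13.1, -2.8, 8.0]
grip_width: 0.424
shift [ 0.0024  0.0003 -0.0001] rot [-0.0022  0.0071  0.411 ] now [558.4  37.9 225.4] yaw -48.85 j [-0.13  0.12  1.85 -0.    1.18  0.72] F [-13.1  -2.8   8. ] w 0.424 t 8.6
```

```bash
python3 -m pendant '[-0.0006,-0.0004,0,0,0,0.08,0.03,-0.0013,-0.0008,0,0,0,0.16,0.03,-0.0013,-0.0008,0,0,0,0.235,0.03,-0.0013,-0.0008,0,0,0,0.3,0.03,-0.0013,-0.0008,0,0,0,0.35,0.03,-0.0013,-0.0008,0,0,0,0.385,0.03,-0.0013,-0.0008,0,0,0,0.405,0.03,-0.0013,-0.0008,0,0,0,0.411,0.03,-0.0013,-0.0008,0,0,0,0.411,0.03,-0.0013,-0.0008,0,0,0,0.411,0.03]'
cat > look.py <<'E'
from h import *
plan([560.4,39.3,225.5],-72.4)
p=bot.snapshot("top"); X=pts(p,np.ones(p["z_map"].shape,bool)); c=np.array([560.4,39.4])
m=(abs(X[:,2]-147)<3)&(abs(np.hypot(X[:,0]-c[0],X[:,1]-c[1])-90)<18); C=X[m]
a=np.degrees(np.arctan2(C[:,1]-c[1],C[:,0]-c[0]))%360
for t in (17.6,77.6,137.6,197.6,257.6,317.6):
    q=C[abs((a-t+180)%360-180)<20]
    if len(q): v=q.mean(0)[:2]; w=v-c; print(t,len(q),v.round(1),np.hypot(*w).round(1),(np.degrees(np.arctan2(w[1],w[0]))%360).round(1))
cv2.imwrite("pics/"+__import__("sys").argv[1]+".png",cv2.resize(p["color"][100:300,60:340],(0,0),fx=2.2,fy=2.2)[:,:,::-1])
E
python3 look.py b
```

```text
clock: 9.85
tool_pos: [557.8, 38.2, 225.4]
orientation: [0.988, 0.154, -0.002, -0.001]
wrist_force: [-6.6, -1.4, 4.9]
grip_width: 0.426
shift [ 0.0028 -0.0002 -0.0001] rot [-0.0019  0.0035  0.0017] now [557.8  38.2 225.4] yaw -72.3 j [-0.13  0.12  1.85  0.    1.18  1.13] F [-6.6 -1.4  4.9] w 0.426 t 9.85
17.6 1 [658.8  63.2] 101.3 13.6
257.6 140 [541.1 -48.3] 89.8 257.6
```

View pics/b.png

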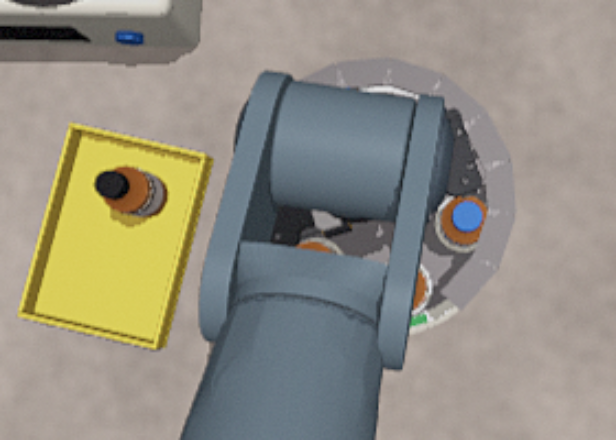

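The blue cap in view is at 257.6°, so the red one should be at 197.6°, and the arm is hiding it. I'll release the knob, go up and look again.

```bash
python3 -m pendant '[0,0,0,0,0,0,0.05,0,0,0,0,0,0,0.094,0,0,0,0,0,0,0.094,0,0,0,0,0,0,0.094,0,0,-0.01,0,0,0,0.094,0,0,-0.04,0,0,0,0.094,0,0,-0.075,0,0,0,0.094,0,0,-0.1,0,0,0,0.094,0,0,-0.1,0,0,0,0.094]'
python3 -c "
from h import *
plan([430,150,330],-72.4)"
```

```text
clock: 11.02
tool_pos: [559.9, 37.9, 328.5]
orientation: [0.988, 0.154, 0.003, 0.001]
wrist_force: [0.3, -0.1, 0.3]
grip_width: 1.004
shift [-0.0896 -0.1462 -0.0023] rot [ 0.0024 -0.0052  0.0017] now [559.9  37.9 328.5] yaw -72.31 j [-0.13  0.01  1.76  0.    1.36  1.13] F [ 0.3 -0.1  0.3] w 1.004 t 11.025
```

```bash
python3 -m pendant '[-0.01,-0.022,-0.001,0.002,-0.005,0,0.094,-0.03,-0.07,-0.002,0.0024,-0.005,0,0.094,-0.052,-0.12,-0.002,0.0024,-0.005,0,0.094,-0.075,-0.17,-0.002,0.0024,-0.005,0,0.094,-0.092,-0.21,-0.002,0.0024,-0.005,0,0.094,-0.097,-0.222,-0.002,0.0024,-0.005,0,0.094,-0.097,-0.222,-0.002,0.0024,-0.005,0,0.094]'
python3 look.py c; python3 -c "
from h import *
plan([474.6,12.2,260],-72.4)"
```

```text
clock: 11.9
tool_pos: [398.2, 220.4, 326.6]
orientation: [0.988, 0.155, -0.003, -0.001]
wrist_force: [-0.4, 0.0, -0.6]
grip_width: 0.999
shift [0.0998 0.2222 0.1   ] rot [-0.0022  0.0063  0.0032] now [398.2 220.4 326.6] yaw -72.22 j [ 0.25 -0.25  2.01  0.    1.39  1.51] F [-0.4  0.  -0.6] w 0.999 t 11.9
17.6 138 [646.1  66.5] 89.9 17.5
137.6 146 [493.8  99.7] 89.9 137.8
197.6 138 [474.8  12.1] 89.8 197.7
257.6 141 [541.  -48.3] 89.8 257.5
317.6 134 [626.9 -21.1] 89.9 317.7
shift [0.0094 0.221  0.0664] rot [-0.002   0.0059  0.0019] now [398.9 219.8 326.9] yaw -72.29 j [ 0.25 -0.25  2.01  0.    1.39  1.51] F [ 0.5 -0.7 -0. ] w 0.998 t 11.95
```

View pics/c.png

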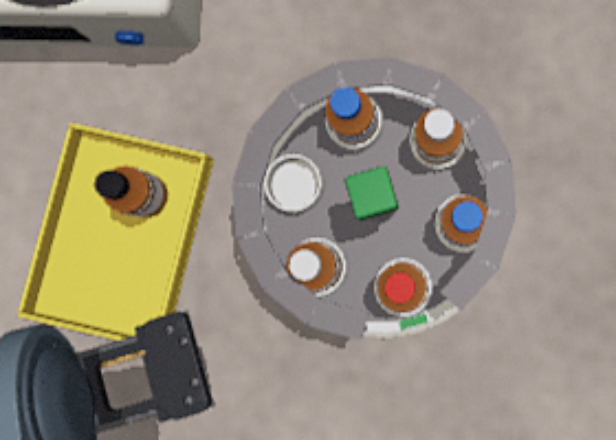

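Top view: the red cap is at crop (400,288), in the rail gap beside the green mark at (412,322). It measures 197.7° against a gap centre of 197.6°, and all the others are standing. I'll grasp it now.

```bash
python3 -m pendant '[0.001,0.02,0,-0.001,0.003,0,0.06,0.003,0.065,0,-0.002,0.006,0,0.06,0.005,0.11,0.0,-0.002,0.006,0,0.06,0.007,0.155,0.01,-0.002,0.006,0,0.06,0.009,0.2,0.02,-0.002,0.006,0,0.06,0.0094,0.217,0.04,-0.002,0.006,0,0.06,0.0094,0.221,0.06,-0.002,0.006,0,0.06,0.0094,0.221,0.0664,-0.002,0.006,0,0.06,0.0094,0.221,0.0664,-0.002,0.006,0,0.06]'
python3 -c "
from h import *
plan([474.7,12.0,215],-72.4)"
```

```text
clock: 13.08
tool_pos: [474.8, 11.9, 260.3]
orientation: [0.988, 0.153, 0.0, -0.0]
wrist_force: [-0.4, -0.7, 0.1]
grip_width: 0.638
shift [-0.     -0.      0.0453] rot [-0.0008 -0.0002  0.0007] now [474.8  11.9 260.3] yaw -72.36 j [-0.21 -0.13  2.03  0.    1.24  1.05] F [-0.4 -0.7  0.1] w 0.638 t 13.075
```

```bash
python3 -m pendant '[0,0,0.012,0,0,0,0.06,0,0,0.028,0,0,0,0.06,0,0,0.04,0,0,0,0.06,0,0,0.0453,0,0,0,0.06,0,0,0.0453,0,0,0,0.06,0,0,0.0453,0,0,0,0.04,0,0,0.0453,0,0,0,0.02,0,0,0.0453,0,0,0,0.015,0,0,0.0453,0,0,0,0.015,0,0,0.0453,0,0,0,0.015]' && python3 -m pendant '[0,0,0,0,0,0,0.015,0,0,0,0,0,0,0.015,0,0,0,0,0,0,0.015,0,0,0,0,0,0,0.015]'
```

```text
clock: 14.32
tool_pos: [474.9, 12.4, 215.4]
orientation: [0.988, 0.154, 0.001, -0.0]
wrist_force: [0.1, 0.3, 0.4]
grip_width: 0.292
clock: 14.82
tool_pos: [474.9, 12.4, 215.4]
orientation: [0.988, 0.154, 0.001, -0.0]
wrist_force: [-0.3, -1.3, 1.5]
grip_width: 0.288
```

```bash
python3 -m pendant '[0,0,-0.004,0,0,0,0.015,0,0,-0.014,0,0,0,0.015,0,0,-0.028,0,0,0,0.015,0,0,-0.045,0,0,0,0.015,0,0,-0.065,0,0,0,0.015,0,0,-0.085,0,0,0,0.015,0,0,-0.105,0,0,0,0.015,0,0,-0.122,0,0,0,0.015,0,0,-0.131,0,0,0,0.015,0,0,-0.133,0,0,0,0.015]'
python3 -c "
from h import *
plan([475.6,328.6,348],-72.4)"
```

```text
clock: 16.08
tool_pos: [474.7, 12.4, 348.8]
orientation: [0.988, 0.154, 0.001, -0.0]
wrist_force: [-1.1, 0.7, -0.8]
grip_width: 0.291
shift [ 0.0969 -0.301   0.0009] rot [-0.     -0.0017  0.0016] now [474.7  12.4 348.8] yaw -72.31 j [-0.21 -0.22  1.94  0.    1.42  1.05] F [-1.1  0.7 -0.8] w 0.291 t 16.075
```

```bash
python3 -m pendant '[0.003,-0.009,0,0,0,0,0.015,0.011,-0.035,0,0,0,0,0.015,0.023,-0.072,0,0,0,0,0.015,0.036,-0.112,0,0,0,0,0.015,0.049,-0.152,0,0,0,0,0.015,0.062,-0.192,0,0,0,0,0.015,0.075,-0.232,0,0,0,0,0.015,0.087,-0.27,0,0,0,0,0.015,0.095,-0.295,0,0,0,0,0.015,0.0969,-0.301,0,0,0,0,0.015]' &&  python3 -m pendant '[0,0,0.005,0,0,0,0.015,0,0,0.02,0,0,0,0.015,0,0,0.04,0,0,0,0.015,0,0,0.06,0,0,0,0.015,0,0,0.08,0,0,0,0.015,0,0,0.095,0,0,0,0.015,0,0,0.1,0,0,0,0.015,0,0,0.1,0,0,0,0.015]'
python3 - <<'E'
from h import *
plan([475.6,328.6,188.4],-72.4)
p=bot.snapshot("side"); cv2.imwrite("pics/d.png",cv2.resize(p["color"][60:260,120:340],(0,0),fx=2.7,fy=2.7)[:,:,::-1])
E
```

```text
clock: 17.32
tool_pos: [474.7, 330.0, 347.2]
orientation: [0.988, 0.155, -0.001, -0.0]
wrist_force: [-1.2, -0.8, -1.0]
grip_width: 0.292
clock: 18.32
tool_pos: [475.6, 328.7, 248.3]
orientation: [0.988, 0.154, 0.0, -0.0]
wrist_force: [-0.1, 0.6, -0.3]
grip_width: 0.29
shift [-0.0001  0.0001  0.0599] rot [-0.0004 -0.001   0.0017] now [475.6 328.7 248.3] yaw -72.3 j [0.41 0.13 1.79 0.   1.22 1.67] F [-0.1  0.6 -0.3] w 0.29 t 18.325
```

View pics/d.png

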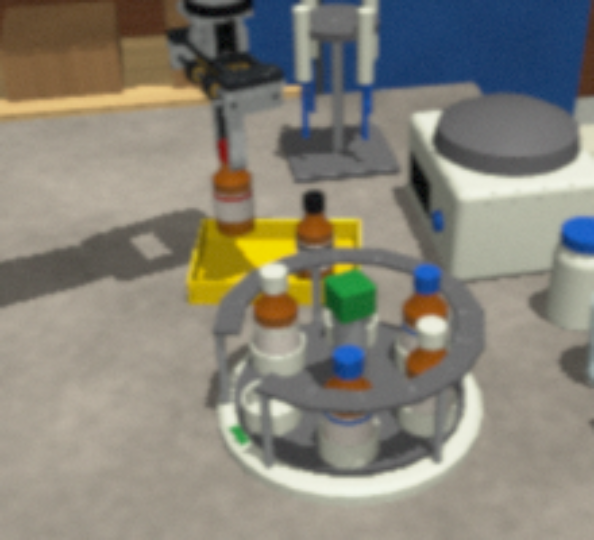

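The bottle hangs upright at (235,200), above the left, free half of the tray. I'll lower it slowly.

```bash
python3 -m pendant '[0,0,0.006,0,0,0,0.015,0,0,0.018,0,0,0,0.015,0,0,0.032,0,0,0,0.015,0,0,0.044,0,0,0,0.015,0,0,0.051,0,0,0,0.015,0,0,0.055,0,0,0,0.015,0,0,0.0575,0,0,0,0.015,0,0,0.0585,0,0,0,0.015,0,0,0.059,0,0,0,0.015,0,0,0.059,0,0,0,0.015]' && python3 -m pendant '[0,0,0.0005,0,0,0,0.015,0,0,0.001,0,0,0,0.015,0,0,0.001,0,0,0,0.015]'
```

```text
clock: 19.62
tool_pos: [475.7, 328.7, 189.6]
orientation: [0.988, 0.154, 0.001, -0.0]
wrist_force: [-0.4, -0.8, -0.7]
grip_width: 0.289
clock: 20.0
tool_pos: [475.7, 328.7, 188.4]
orientation: [0.988, 0.154, 0.001, -0.0]
wrist_force: [1.0, 0.1, -1.3]
grip_width: 0.29
```

```bash
python3 -m pendant '[0,0,0.0005,0,0,0,0.015,0,0,0.0008,0,0,0,0.015,0,0,0.0008,0,0,0,0.015]'; python3 -c "
from h import *
plan([475.6,328.6,188.4],-72.4)"
```

```text
clock: 20.38
tool_pos: [476.0, 328.8, 188.4]
orientation: [0.988, 0.154, 0.001, -0.0]
wrist_force: [-1.6, -0.8, 6.1]
grip_width: 0.291
shift [-0.0005  0.0001  0.    ] rot [-0.0004 -0.0021  0.0016] now [476.  328.8 188.4] yaw -72.31 j [0.41 0.21 1.82 0.   1.11 1.67] F [-1.6 -0.8  6.1] w 0.291 t 20.375
```

Contact at 6 N, at the expected height. I'll release gradually and rise.

```bash
python3 -m pendant '[0,0,-0.0004,0,0,0,0.028,0,0,-0.0004,0,0,0,0.034,0,0,-0.0004,0,0,0,0.045,0,0,-0.0004,0,0,0,0.055,0,0,-0.0004,0,0,0,0.055,0,0,-0.0004,0,0,0,0.055]' && python3 -m pendant '[0,0,-0.005,0,0,0,0.055,0,0,-0.02,0,0,0,0.055,0,0,-0.045,0,0,0,0.055,0,0,-0.08,0,0,0,0.055,0,0,-0.12,0,0,0,0.055,0,0,-0.15,0,0,0,0.055,0,0,-0.155,0,0,0,0.055]' && python3 -m pendant '[-0.01,-0.02,0,0,0,0,0.055,-0.04,-0.04,0,0,0,0,0.055,-0.07,-0.07,0,0,0,0,0.055,-0.09,-0.11,0,0,0,0,0.055,-0.1,-0.15,0,0,0,0,0.055,-0.1,-0.18,0,0,0,0,0.055,-0.1,-0.19,0,0,0,0,0.055,-0.1,-0.19,0,0,0,0,0.055]'
python3 - <<'E'
from h import *
p=bot.snapshot("top"); X=pts(p,np.ones(p["z_map"].shape,bool))
for n,c in (("old",(568,292)),("red",(475.6,328.6))):
    C=X[(abs(X[:,2]-120)<4)&(np.hypot(X[:,0]-c[0],X[:,1]-c[1])<30)]; print(n,C.mean(0).round(1),len(C))
s=bot.snapshot("side")["color"][90:270,150:330]
t=p["color"][110:290,40:320]
cv2.imwrite("pics/e.png",np.hstack([cv2.resize(t,(466,300)),cv2.resize(s,(300,300))])[:,:,::-1])
E
python3 look.py f
```

```text
clock: 21.12
tool_pos: [475.6, 328.6, 188.0]
orientation: [0.988, 0.154, 0.0, -0.0]
wrist_force: [-0.7, 0.2, 0.4]
grip_width: 0.584
clock: 22.0
tool_pos: [476.3, 329.0, 346.8]
orientation: [0.988, 0.154, 0.004, -0.001]
wrist_force: [-0.8, 0.0, 0.1]
grip_width: 0.582
clock: 23.0
tool_pos: [321.7, 479.2, 341.7]
orientation: [0.988, 0.154, -0.0, 0.0]
wrist_force: [1.0, 0.4, -0.2]
grip_width: 0.583
old [568.1 292.4 120.3] 138
red [475.3 327.5 120.5] 145
shift [0.0934 0.4907 0.117 ] rot [0.0004 0.     0.001 ] now [322.5 478.6 342.3] yaw -72.34 j [ 0.78  0.04  1.71 -0.    1.39  2.04] F [ 0.7  0.3 -0.5] w 0.583 t 23.1
17.6 138 [646.1  66.5] 89.9 17.6
137.6 140 [493.9  99.9] 89.9 137.7
257.6 142 [541.2 -48.3] 89.8 257.6
317.6 140 [626.7 -21. ] 89.7 317.6
```

View pics/e.png

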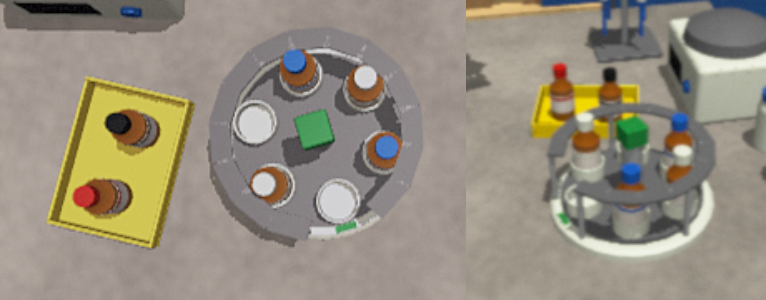

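The red bottle stands upright in the tray: cap at (86,196) in the top view and (560,72) in the side view. The old bottle hasn't moved and the other four are still in their pockets.

```bash
python3 -c "
from bench import bot
print(bot.job_done())"
```

```text
the job is handed in; nothing more can be done
None
```

The job is done and handed in at about 23 s of robot time. I twisted the knob by 147° so the red-capped bottle stood at 197.7° (gap centre 197.6°). I then let go, checked it was at rest, and lifted it out through the gap by its cap. I set it down in the free half of the tray with about 6 N of contact force.

- **Empty bottle:** it stands upright in the tray at (475, 328), with its cap top at 120 mm as expected.
- **Old bottle:** unmoved at (568, 292), within 0.3 mm of where it started.
- **Other four bottles:** all upright in their pockets.
- **Arm:** clear of everything, with no wrist force beyond sensor noise.

No check failed. The one thing short of ideal was a side force of up to about 16 N while twisting the knob, because the grip was about 2 mm off centre. I eased it with small corrections on the way.

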